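# Scan two sides of a tube rack at the rack reader

### The job

Log this tube rack: press the blue key to wake the reader; push the turntable round until the rack's white code panel squarely faces the reader's window and press green to scan; turn it on until the orange panel squarely faces the window and press green again; then press yellow to save. Press the keys one at a time and fully down, letting each come back up, never press red, and leave the rack with its orange panel to the window. Do not shift or tip the bottle, the jar or the tip box.

Things in the scene. Friction and masses are not known exactly. Their poses are not given: they have to be found in the camera images.
- station: Rack reader, fixed to the bench. Origin on the turntable's axis at bench level, z up. Grey base plate 20 mm thick, x -125 to +125 mm, y -115 to +275 mm. On its +y side stands the reader head. The turntable is an aluminium disc of radius 110 mm, its top 34 mm above the bench.
- window (a point): Centre of the reader's black window (130 x 100 mm), at station x 0, y +160 mm, 90 mm above the bench; it looks along station -y at the turntable. The cream reader head behind it is 180 mm along x, 110 mm along y, its top 210 mm above the bench.
- rack_top (a point): Centre of the top of the grey tube rack fixed in the middle of the turntable, on its axis, 94 mm above the bench (tube caps to 98 mm). The rack is 96 x 76 mm (turntable x, y). One 76 mm end carries the orange code panel, one 96 mm side the white one; a strip of the same colour lies on the rack's top above each.
- turntable (a joint): Angle of the turntable in rad, counter-clockwise from above positive. 0: the white panel squarely faces the reader's window (along station +y). +1.571: the orange panel does. Starts between -1.2 and -0.4; end stops at -1.7 and 2.3. Friction 0.25 N m (about 3 N at the post); it stays where it is left.
- post (a point): Centre of the top of the turntable's push post, a dark upright steel pin with a black top, 16 mm in diameter, standing on the disc 92 mm from the axis, on the side away from the white panel. Its top is 107 mm above the bench, 73 mm above the disc. Position at angle q of the turntable, in the station's frame: 92 mm x (sin q, -cos q).
- white_panel (a point): Centre of the rack's white code panel, 40 mm from the axis, 64 mm above the bench. Its axes are those of the turntable (equal to the station's at angle 0): the panel looks along +y.
- orange_panel (a point): Centre of the rack's orange code panel, 50 mm from the axis, 64 mm above the bench. Axes of the turntable: the panel looks along +x.
- pod: Cream key pod fixed to the bench, 100 x 220 x 50 mm (x, y, z), origin at the centre of its underside. Four keys stand in a row along its y, 52 mm apart, at pod x = -15 mm and y = -78, -26, +26, +78 mm; which colour is in which place varies. A dark display strip lies along its +x edge.
- blue_key_top (a point): Centre of the top of the blue key (wakes the reader): a round cap of diameter 32 mm, its top 74 mm above the bench and 12 mm proud of a grey collar of diameter 48 mm on the pod. Pressed straight down.
- blue_key (a joint): How far the blue key is pressed, in m: 0 up, 0.008 fully down. Its spring pushes back with 1.5 N at first and 5 N fully down, then it meets a hard stop; it springs up when let go.
- green_key_top (a point): Centre of the top of the green key (scans): a round cap of diameter 32 mm, its top 74 mm above the bench and 12 mm proud of a grey collar of diameter 48 mm on the pod. Pressed straight down.
- green_key (a joint): How far the green key is pressed, in m: 0 up, 0.008 fully down. Its spring pushes back with 1.5 N at first and 5 N fully down, then it meets a hard stop; it springs up when let go.
- yellow_key_top (a point): Centre of the top of the yellow key (saves): a round cap of diameter 32 mm, its top 74 mm above the bench and 12 mm proud of a grey collar of diameter 48 mm on the pod. Pressed straight down.
- yellow_key (a joint): How far the yellow key is pressed, in m: 0 up, 0.008 fully down. Its spring pushes back with 1.5 N at first and 5 N fully down, then it meets a hard stop; it springs up when let go.
- red_key_top (a point): Centre of the top of the red key (aborts: never to be pressed): a round cap of diameter 32 mm, its top 74 mm above the bench and 12 mm proud of a grey collar of diameter 48 mm on the pod. Pressed straight down.
- red_key (a joint): How far the red key is pressed, in m: 0 up, 0.008 fully down. Its spring pushes back with 1.5 N at first and 5 N fully down, then it meets a hard stop; it springs up when let go.
- bottle: Bystander: amber reagent bottle with blue cap, 66 mm in diameter, 170 mm tall, upright just beyond the pod (on its +x side, its wall 65 mm or more from the line through the key centres). Origin at the centre of its underside.
- jar: Bystander: clear glass jar with brass lid, 72 mm in diameter, 110 mm tall, upright on the station's +x side, its wall at least 130 mm from the turntable's axis. Origin at the centre of its underside.
- tip_box: Bystander: blue pipette-tip box with pale lid, 80 x 120 x 58 mm, on the robot's side of the pod, 25 to 45 mm from it. Origin at the centre of its underside.

How it is judged:
By the outcome, as a careful person would: the job done as asked, in the order asked, and still so for the second after the job is handed in, with the robot touching nothing.
It also fails if it takes over 72 s, if anything falls off the work surface, if the arm or the gripper's body presses on something with over 40 N, if the wrist force passes 120 N, or if a joint passes its speed limit or range.

### The arm

A 7-joint arm with a two-finger parallel gripper is mounted at the origin on the work surface. World frame = base frame: x ahead of the robot, y to its left, z up, the work surface at z = 0. Lengths are in m, angles in rad, forces in N, time in s.
With the tool pointing down it reaches from about 0.4 to 0.85 m from the base axis. Payload 6.9 kg.
Tool frame: the origin (TCP) lies midway between the tips of the shut fingers; the grasp point (between the pads) lies 19 mm behind it; z points along the fingers, y is the line along which they close (so a half turn about z gives the same grasp; the last joint's range is limited). The gripper opens to 85 mm and grips with 20 to 120 N. Pads are 22 mm wide; open, the fingers measure 114 mm over their backs; the gripper's body (76 mm by 85 mm) begins 54 mm behind the grasp point. The pads swing forward as they close: fully open they stand 13 mm farther back than shut.
Start: joints at [1.264, 0.507, -0.238, 1.5, 0.126, 1.149, -0.155], TCP at [0.251, -0.573, 0.196] pointing down, gripper open.
Joint ranges: [-3.08, 3.08], [-0.24, 2.05], [-1.43, 1.35], [0, 2.5], [-1.52, 4.66], [0.17, 1.96], [-2.89, 2.89]. Speed limits (rad/s): [2.39, 2.39, 3.14, 3.14, 3.14, 3.14, 3.14].

### API

Orientations are given as a unit quaternion [x, y, z, w].
In Python, from workcell import env, cams, sign_off gives the robot as it stands.
- The arm moves only by the tool step_arm, never from a script. Its argument "steps" is a list of rows, each a list of 5 numbers: the shift along the tool's x, y, z in mm, then the turn about the tool's z in degrees, then the closure, from -1 (fully open) to 1 (shut). In form: [[tx, ty, tz, roll, jaw], ...]. A call has 1 to 5 rows; each row shifts and turns the commanded pose from where the row before left it, along the tool's axes as they then stand; what a row does not reach is not made up. A row lasts 1/8 s, in which the tool goes at most 62.5 mm and 10.7 degrees, less where a joint would pass 70% of its speed; a pose out of reach is approached as far as the arm can. A call is refused whole if a number of a shift passes 62.5 or a number of a turn 10.7, either way. A call with a gripper value outside its range is refused whole. The fingers move at their own pace and stop on an object; the grip force is fixed at half the most. Time passes only in rows, so rows that do not move let the fingers close. It gives the time, the measured TCP pose, the force, the opening and the grip force at its end, in the units of the state.
- env.state(): the state, without advancing time (a new reading comes with each control period).
- cams.camera(name): name is "side" or "top" or "wrist"; returns the picture (384x512x3 uint8, red, green, blue); there is no depth.
- cams.camera_model(name): a dict with "fx", "fy", "cx", "cy" (pixels), "R" (3x3) and "t" (3): a world point X has camera coordinates R X + t. Camera axes: x right, y down, z forward; pixel columns grow to the right and rows downward; lengths in m; the calibration is good to about 2 mm. A picture is of the moment at which its call begins: read the wrist's pose just before it. camera_model takes no time and is no camera call; for the wrist camera it gives the pose at the moment of the call.
- sign_off(): hands the job in; it is judged then, once.
The state is a dict: "t": time; "q": joint angles; "qvel": joint speeds; "joint_torque": joint torques, N m; "tool_pos": TCP position; "tcp_rot": TCP orientation; "ft_force": force on the tool from outside, world axes, zero at the start; "wrist_torque": the same for the moment, N m; "finger_gap": opening from 0.0 (shut) to 1.0 (fully open); "grasp_force": force on a finger pad.
Only numpy, scipy, OpenCV 4.12 (cv2) and the standard library are available. Lean on these libraries where they do the work, as an engineer would, in place of code of your own. Each camera call takes 0.05 s, during which the arm holds its last target. There are 200 camera calls.

## Working session

There is one attempt and no reset: what is moved stays moved. The work goes in short steps, Python scripts to look and compute and a tool call to move; the robot and the scene stay as the last step left them, time stands still between calls to the robot, and variables do not carry over. Pictures are saved under pics/ and viewed, at most 12 in all, crops included, and the job is handed in when it is done.

Besides the shell and the picture viewer there is one more tool, called after "Emit:" as name(argument=value, ...) on one line, values as JSON. step_arm: Moves the arm, as the interface text tells. Its arguments: {"type":"object","properties":{"steps":{"type":"array","items":{"type":"array","items":{"type":"number"}}}},"required":["steps"]}

```bash
mkdir -p pics; python3 - <<'E'
from workcell import env,cams
import cv2,numpy as np
s=env.state();print(s['t'],s['tool_pos'],s['tcp_rot'],s['finger_gap'])
for n in('top','side'):
    im=cams.camera(n);cv2.imwrite(f'pics/{n}0.png',cv2.resize(im[:,:,::-1],(800,600)))
    np.save(f'pics/{n}0.npy',im)
    m=cams.camera_model(n);print(n,{k:np.round(v,3).tolist() for k,v in m.items()})
E
```

```text
0.0 [ 0.25044055 -0.57200247  0.19482434] [ 9.78776847e-01  2.04927011e-01 -1.91550746e-04 -8.76333285e-04] 0.9999519841257842
top {'fx': 439.487, 'fy': 439.487, 'cx': 248.714, 'cy': 189.517, 'R': [[-0.099, -0.995, -0.003], [-0.974, 0.098, -0.203], [0.202, -0.017, -0.979]], 't': [0.024, 0.545, 1.015]}
side {'fx': 363.673, 'fy': 363.673, 'cx': 262.891, 'cy': 194.099, 'R': [[-0.985, -0.173, -0.003], [-0.112, 0.652, -0.75], [0.132, -0.739, -0.661]], 't': [0.521, 0.142, 0.874]}
```

View pics/top0.png

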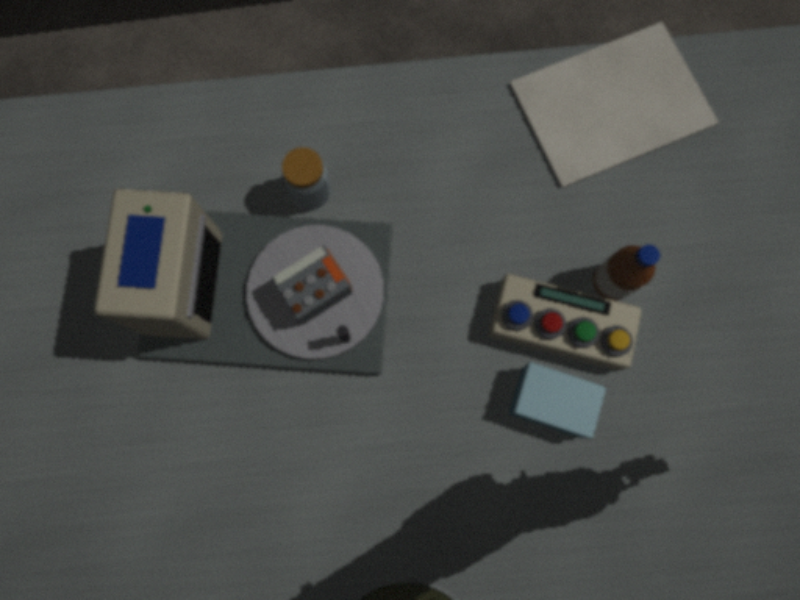

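View pics/side0.png

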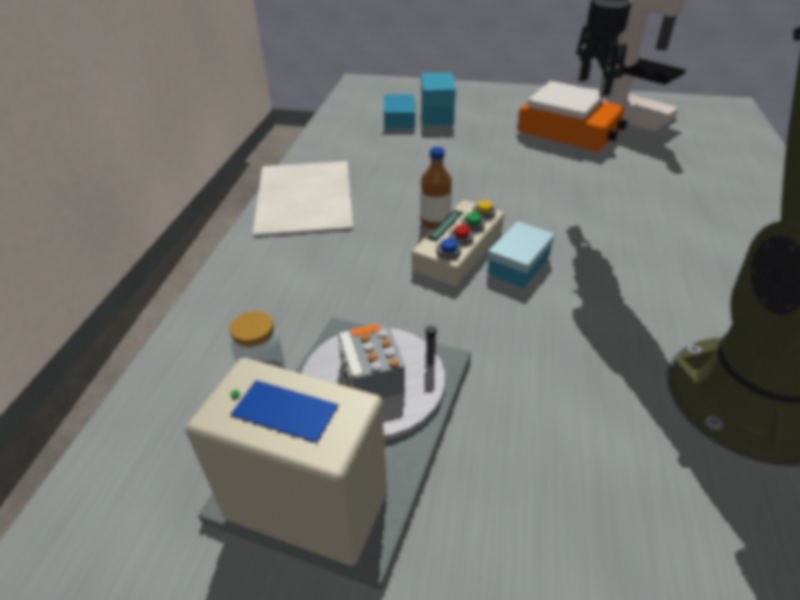

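The top view shows the keys at blue (517,315), red (552,323), green (585,332) and yellow (619,341), the disc centre near (315,291), the post top near (344,332), and the tip box at (560,400). The side view shows the same layout, with the post top at (431,330).

```bash
cat > h.py <<'E'
import numpy as np,cv2
from scipy.optimize import least_squares
def proj(m,X):
    c=np.atleast_2d(X)@np.array(m['R']).T+np.array(m['t']);return np.c_[m['fx']*c[:,0]/c[:,2]+m['cx'],m['fy']*c[:,1]/c[:,2]+m['cy']]
def ray(m,uv,z):
    R=np.array(m['R']);o=-R.T@np.array(m['t']);d=R.T@np.array([(uv[0]-m['cx'])/m['fx'],(uv[1]-m['cy'])/m['fy'],1]);return o+d*(z-o[2])/d[2]
def tri(obs):
    return least_squares(lambda X:np.concatenate([proj(m,X)[0]-p for m,p in obs]),[.5,0,.07])
def blob(im,lo,hi,box):
    h=cv2.cvtColor(im,cv2.COLOR_RGB2HSV);k=cv2.inRange(h,np.array(lo),np.array(hi));b=np.zeros_like(k);x0,y0,x1,y1=box;b[y0:y1,x0:x1]=k[y0:y1,x0:x1]
    n,l,s,c=cv2.connectedComponentsWithStats(b);i=1+np.argmax(s[1:,4]);return c[i],s[i,4],(l==i).astype(np.uint8)
E
cat > a.py <<'E'
from h import *
from workcell import cams
T,S=np.load('pics/top0.npy'),np.load('pics/side0.npy');mt,ms=cams.camera_model('top'),cams.camera_model('side')
k=.64
hsv={'blue':((105,120,60),(130,255,255)),'red':((165,120,60),(180,255,255)),'green':((55,80,50),(90,255,255)),'yellow':((18,120,80),(32,255,255))}
pt={'blue':(517,315),'red':(552,323),'green':(585,332),'yellow':(619,341)};ps={'blue':(449,244),'red':(463,231),'green':(475,218),'yellow':(486,207)}
K={}
for c in hsv:
    o=[]
    for im,m,p,r in((T,mt,pt[c],10),(S,ms,ps[c],8)):
        x,y=int(p[0]*k),int(p[1]*k);b=blob(im,*hsv[c],(x-r,y-r,x+r,y+r));o.append((m,b[0]));a=b[1];print(c,b[0].round(1),a)
    r=tri(o);K[c]=r.x;print(c,r.x.round(4),'res',r.cost.round(2),'topray',ray(mt,o[0][1],.074).round(4))
P=np.array([K[c] for c in('blue','red','green','yellow')]);d=P[3]-P[0];print('spacing',np.linalg.norm(np.diff(P,axis=0),axis=1),'dir',np.degrees(np.arctan2(d[1],d[0])))
r=tri([(mt,np.array((344,332))*k),(ms,np.array((431,330))*k)]);print('post',r.x,r.cost)
b=blob(T,(0,0,125),(180,60,255),(150,135,250,235));c=cv2.convexHull(np.argwhere(b[2])[:,::-1].astype(np.int32));e=cv2.fitEllipse(c);print('disc',e,ray(mt,e[0],.034))
L=lambda x,y,z:(x,y,z)
obs=[(mt,(391,224),(125,-115,20)),(mt,(381,373),(-125,-115,20)),(ms,(470,352),(-125,-115,20)),(mt,(118,190),(90,270,210)),(mt,(191,196),(90,160,210)),(mt,(98,313),(-90,270,210)),(mt,(178,321),(-90,160,210)),(ms,(382,400),(-90,160,210)),(ms,(243,361),(90,160,210)),(ms,(192,425),(90,270,210)),(ms,(337,468),(-90,270,210))]
def W(p,X):
    c,s=np.cos(p[2]),np.sin(p[2]);X=np.array(X)/1000;return np.array([p[0]+c*X[0]-s*X[1],p[1]+s*X[0]+c*X[1],X[2]])
f=lambda p:np.concatenate([proj(m,W(p,X))[0]-np.array(q)*k for m,q,X in obs])
r=least_squares(f,[.5,.3,0],loss='soft_l1');print('station',r.x,np.degrees(r.x[2]));print(f(r.x).reshape(-1,2).round(1).tolist())
for n,lo,hi,bx in(('jar',(10,120,80),(25,255,255),(175,90,215,125)),('cap',(105,120,60),(130,255,255),(400,150,430,175))):
    b=blob(T,lo,hi,bx);print(n,ray(mt,b[0],.11 if n=='jar' else .17))
print('tipbox corners',[ray(mt,np.array(p)*k,.058).round(3).tolist() for p in((529,365),(605,386),(593,437),(516,413))])
E
python3 a.py
```

```text
blue [332.2 200.3] 119
blue [287.4 156.4] 67
blue [ 0.4961 -0.2266  0.0651] res 0.06 topray [ 0.4952 -0.2248  0.074 ]
red [350. 201.] 3
red [300. 147.] 1
red [ 0.4784 -0.2647  0.0792] res 22.88 topray [ 0.4892 -0.2668  0.074 ]
green [374.8 211.3] 131
green [303.1 139.4] 62
green [ 0.4592 -0.3238  0.0661] res 0.07 topray [ 0.4588 -0.3215  0.074 ]
yellow [396.5 216.8] 125
yellow [310.  131.6] 59
yellow [ 0.4414 -0.3733  0.0658] res 0.02 topray [ 0.4408 -0.3705  0.074 ]
spacing [0.04432874 0.06349365 0.05259605] dir -110.44024806426481
post [0.48947119 0.04170452 0.09902418] 0.1828973303815016
disc ((191.61962890625, 169.04714965820312), (5.014286994934082, 38.079833984375), 57.28923416137695) [0.61581706 0.10712347 0.034     ]
station [ 0.57056845  0.08441933 -0.16797894] -9.624484330298507
[[1.2, -0.9], [0.7, 0.8], [1.6, -2.2], [-3.4, -2.3], [0.6, -2.9], [-3.7, 1.1], [-2.1, -0.4], [3.3, -5.5], [-0.5, -6.3], [-5.5, -0.2], [4.7, 5.9]]
jar [0.75120627 0.08363458 0.11      ]
cap [ 0.54497584 -0.39773356  0.17      ]
tipbox corners [[0.416, -0.232, 0.058], [0.373, -0.342, 0.058], [0.3, -0.312, 0.058], [0.347, -0.203, 0.058]]
```

Emit:
step_arm(steps=[[45.4,-27.4,0,0,1],[45.4,-27.4,0,0,1],[45.4,-27.4,0,0,1],[45.4,-27.4,0,0,1],[45.4,-27.4,0,0,1]])

```text
t: 0.72
tool_pos: [0.4043, -0.3544, 0.1955]
tcp_rot: [0.979, 0.205, -0.0, -0.0]
ft_force: [0.7, -0.2, -0.3]
finger_gap: -0.002
grasp_force: 0.0
```

```bash
python3 - <<'E'
from workcell import env,cams
import cv2,numpy as np
from scipy.spatial.transform import Rotation as R
s=env.state();m=cams.camera_model('wrist');print(s['t'],s['tool_pos'],s['q'].round(2) if hasattr(s['q'],'round') else s['q'])
Rc=np.array(m['R']);o=-Rc.T@np.array(m['t']);Rt=R.from_quat(s['tcp_rot']).as_matrix()
print('cam in tool',Rt.T@(o-s['tool_pos']),'axes',(Rt.T@Rc.T).round(2).tolist(),m['fx'])
print((Rt).round(3).tolist())
im=cams.camera('wrist');np.save('pics/w1.npy',im);cv2.imwrite('pics/w1.png',im[:,:,::-1])
E
```

```text
0.725 [ 0.40427386 -0.35435699  0.19545174] [ 0.88  0.38 -0.29  1.73  0.12  1.05 -0.61]
cam in tool [ 8.61208000e-02 -4.40706954e-05 -1.76689277e-01] axes [[-0.0, -0.94, -0.33], [1.0, -0.0, 0.0], [-0.0, -0.33, 0.94]] 290.47763391162346
[[0.916, 0.401, -0.0], [0.401, -0.916, 0.0], [-0.0, -0.0, -1.0]]
```

View pics/w1.png

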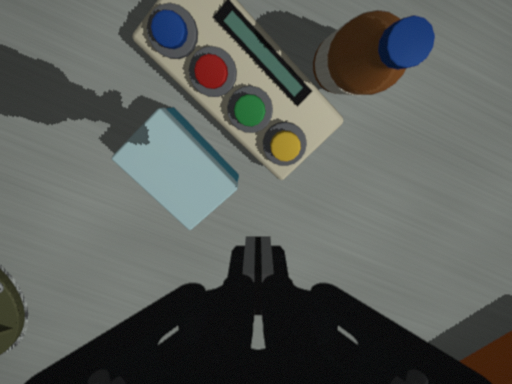

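The wrist view shows blue (169,29), red (211,71), green (250,109) and yellow (286,146), with the bottle cap at (407,42).

```bash
python3 - <<'E'
from h import *
from workcell import cams
m=cams.camera_model('wrist')
im=np.load('pics/w1.npy')
T=np.load('pics/top0.npy');mt=cams.camera_model('top')
q={'blue':((169,29),(332.2,200.3)),'red':((211,71),(353,207)),'green':((250,109),(374.8,211.3)),'yellow':((286,146),(396.5,216.8))}
for c in q:
    print(c,ray(m,q[c][0],.074).round(4),'tri',tri([(m,np.array(q[c][0])),(mt,np.array(q[c][1]))]).x.round(4))
print('cap',ray(m,(407,42),.17))
E
```

```text
blue [ 0.5033 -0.2155  0.074 ] tri [ 0.5015 -0.2203  0.0885]
red [ 0.4858 -0.2634  0.074 ] tri [ 0.4843 -0.2654  0.0831]
green [ 0.469  -0.3114  0.074 ] tri [ 0.4679 -0.3125  0.0818]
yellow [ 0.4505 -0.3601  0.074 ] tri [ 0.4481 -0.3635  0.066 ]
cap [ 0.55248028 -0.38520841  0.17      ]
```

```bash
python3 - <<'E'
from h import *
from workcell import cams,env
s=env.state();m=cams.camera_model('wrist');print(s['t'],s['tool_pos'],s['qvel'])
im=cams.camera('wrist');ms=cams.camera_model('side');mt=cams.camera_model('top')
print('tip proj',proj(m,s['tool_pos']))
hsv={'blue':((105,120,60),(130,255,255)),'green':((55,80,50),(90,255,255)),'yellow':((18,120,80),(32,255,255))}
for c,p,sp in(('blue',(169,29),(287.4,156.4)),('green',(250,109),(303.1,139.4)),('yellow',(286,146),(310,131.6))):
    b=blob(im,*hsv[c],(p[0]-28,max(p[1]-28,0),p[0]+28,p[1]+28));print(c,b[0].round(1),ray(m,b[0],.074).round(4),'side',ray(ms,sp,.074).round(4))
t=cams.camera('top');si=cams.camera('side');tp=proj(mt,s['tool_pos'])[0];sp=proj(ms,s['tool_pos'])[0];print(tp,sp)
def crop(I,p):
    c=cv2.getRectSubPix(I,(60,60),tuple(map(float,p)));c=cv2.resize(c,(390,390),interpolation=cv2.INTER_CUBIC);cv2.drawMarker(c,(195,195),(255,0,255),0,16,1);return c
np.save('pics/t1.npy',t);np.save('pics/s1.npy',si)
cv2.imwrite('pics/tip.png',np.hstack([crop(t,tp),crop(si,sp)])[:,:,::-1])
E
```

```text
0.775 [ 0.40974813 -0.34657399  0.19583936] [ 0.03947815  0.00676127 -0.00952544 -0.02411573 -0.01653063  0.01223752
  0.14595062]
tip proj [[257.61496891 225.31078907]]
blue [176.7  38.6] [ 0.4987 -0.2245  0.074 ] side [ 0.4942 -0.2141  0.074 ]
green [255.  118.6] [ 0.4625 -0.3196  0.074 ] side [ 0.4578 -0.311   0.074 ]
yellow [290.  154.1] [ 0.4446 -0.3676  0.074 ] side [ 0.4404 -0.3595  0.074 ]
[406.74727116 224.36433292] [323.74001976  98.58744085]
```

View pics/tip.png

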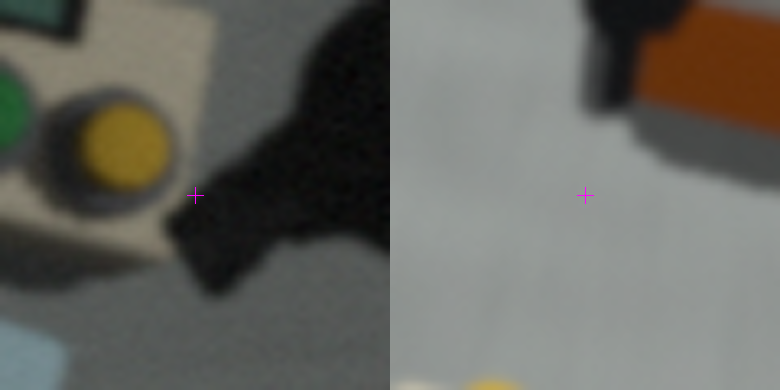

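The left crop (top view) shows the fingertips about 10 px below the projected TCP. In the right crop (side view) they are about 13 px above it. I'll check whether the arm has settled.

```bash
python3 - <<'E'
from h import *
from workcell import cams,env
ms=cams.camera_model('side');mt=cams.camera_model('top')
for i in range(4):
    s=env.state();print(s['t'],s['tool_pos'],s['q'],s['finger_gap'])
    if i<3: cams.camera('side')
p=s['tool_pos'];print(proj(mt,p),proj(ms,p),proj(cams.camera_model('wrist'),p))
E
```

```text
0.925 [ 0.40414795 -0.35499317  0.19556185] [ 0.87940271  0.37666585 -0.29231196  1.72956444  0.12233862  1.05364785
 -0.60945026] 0.0015729773195759216
0.975 [ 0.40319781 -0.35629431  0.19545193] [ 0.88099024  0.37695505 -0.29096734  1.72929649  0.12252153  1.05367113
 -0.60931547] -0.0016512564632369692
1.025 [ 0.40275495 -0.35692732  0.19541615] [ 0.88195359  0.37708234 -0.29045885  1.72914867  0.12249904  1.05365049
 -0.60939822] 0.0030757560034091044
1.075 [ 0.40258841 -0.35719341  0.19540888] [ 0.88253513  0.37716414 -0.29036574  1.72902918  0.12235631  1.05366447
 -0.60951155] -0.00040438294810705473
[[412.33547955 227.30525293]] [[326.3745807   97.24906624]] [[257.64756635 225.3178824 ]]
```

```bash
python3 - <<'E'
from h import *
from workcell import cams,env
p=env.state()['tool_pos'];print(p);o=[]
for n,w in(('top',80),('side',60),('wrist',120)):
    m=cams.camera_model(n);I=cams.camera(n);np.save(f'pics/{n}2.npy',I);q=proj(m,p)[0];print(n,q,proj(m,p+[0,0,.02]))
    c=cv2.getRectSubPix(I,(w,w),tuple(map(float,q)));c=cv2.resize(c,(266,266),interpolation=cv2.INTER_CUBIC);c=cv2.convertScaleAbs(c,alpha=1.7,beta=20);cv2.drawMarker(c,(133,133),(255,0,255),0,12,1);o.append(c)
cv2.imwrite('pics/tip2.png',np.hstack(o)[:,:,::-1])
E
```

```text
[ 0.40258841 -0.35719341  0.19540888]
top [412.33547955 227.30525293] [[415.89692419 226.13553904]]
side [326.3745807   97.24906624] [[327.1557508   90.82116552]]
wrist [257.67755913 225.45211996] [[257.68526135 240.01482849]]
```

View pics/tip2.png

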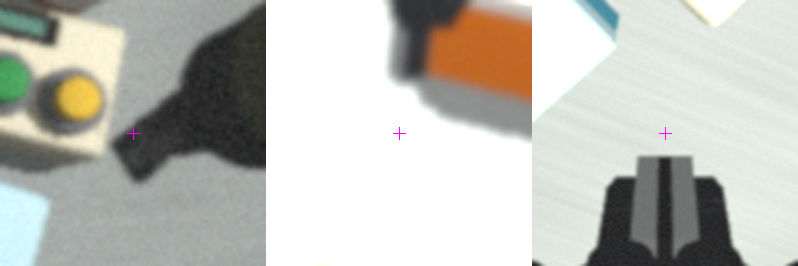

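```bash
python3 - <<'E'
from h import *
from workcell import cams,env
from scipy.spatial.transform import Rotation as R
s=env.state();p=s['tool_pos'];Rt=R.from_quat(s['tcp_rot']).as_matrix()
mt,ms,mw=[cams.camera_model(n) for n in('top','side','wrist')]
r=tri([(mt,np.array((410,236.3))),(ms,np.array((328.9,84.8)))]);print(r.x,r.cost,'tool',Rt.T@(r.x-p))
# tip bottom corner projections for various back-off
for n,m in(('top',mt),('side',ms),('wrist',mw)):
  for b in(0,-.02):
    print(n,b,proj(m,np.array([p+Rt@[x,y,b] for x in(-.011,.011) for y in(-.012,.012)])).round(1).tolist())
E
```

```text
[ 0.38785051 -0.33238221  0.24305996] 15.056418187463473 tool [-0.00393306 -0.02856839 -0.04755384]
top 0 [[410.3, 234.6], [420.0, 229.0], [404.5, 225.4], [414.1, 219.8]]
top -0.02 [[413.9, 233.6], [423.8, 227.9], [407.8, 224.2], [417.7, 218.4]]
side 0 [[331.4, 98.7], [328.3, 95.0], [324.2, 99.5], [321.3, 95.8]]
side -0.02 [[332.2, 92.2], [329.1, 88.6], [325.0, 93.1], [322.0, 89.4]]
wrist 0 [[240.2, 239.9], [275.2, 239.9], [239.5, 210.2], [275.9, 210.2]]
wrist -0.02 [[238.3, 255.7], [277.1, 255.7], [237.5, 223.4], [277.9, 223.4]]
```

The tips show at about (125,163) and (410,78) in the left and middle crops, and (665,156) in the wrist crop. They seem to sit roughly 14 mm behind the nominal TCP. I'll hover over blue and check there.

Emit:
step_arm(steps=[[46.5,-27.6,0,0,1],[46.5,-27.6,0,0,1],[46.5,-27.6,0,0,1],[0,0,40,0,1],[0,0,40,0,1]])

```text
t: 1.85
tool_pos: [0.4988, -0.2242, 0.115]
tcp_rot: [0.979, 0.205, 0.001, 0.0]
ft_force: [0.3, -0.6, -0.9]
finger_gap: -0.002
grasp_force: 0.0
```

Emit:
step_arm(steps=[[0,0,0,0,1],[0,0,0,0,1],[0,0,0,0,1]])

```text
t: 2.22
tool_pos: [0.4992, -0.2248, 0.1174]
tcp_rot: [0.979, 0.205, 0.001, 0.001]
ft_force: [0.0, -1.3, -0.7]
finger_gap: 0.002
grasp_force: 0.0
```

```bash
python3 - <<'E'
from h import *
from workcell import cams,env
p=env.state()['tool_pos'];print(p);o=[]
for n,w in(('top',60),('side',60),('wrist',160)):
    m=cams.camera_model(n);I=cams.camera(n);np.save(f'pics/{n}3.npy',I);q=proj(m,p)[0];print(n,q)
    c=cv2.getRectSubPix(I,(w,w),tuple(map(float,q)));c=cv2.resize(c,(266,266),interpolation=cv2.INTER_CUBIC);c=cv2.convertScaleAbs(c,alpha=1.4,beta=20);cv2.drawMarker(c,(133,133),(255,0,255),0,12,1);o.append(c)
cv2.imwrite('pics/tip3.png',np.hstack(o)[:,:,::-1])
E
```

```text
[ 0.49924914 -0.22484398  0.11739645]
top [335.38988817 195.14415   ]
side [286.73191255 141.47586355]
wrist [258.1353367  225.28874137]
```

View pics/tip3.png

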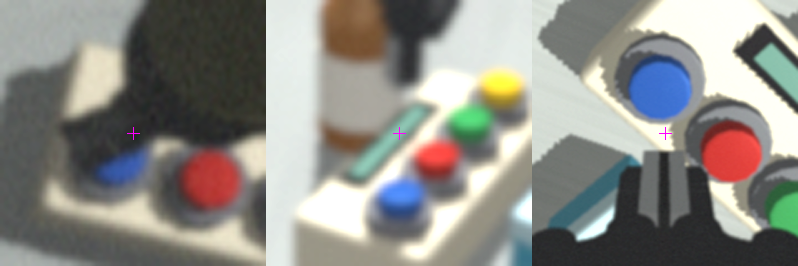

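The wrist crop shows blue at (660,88) and the tip edge at (665,152). The side crop shows the tip at (405,80), well above blue at (400,200).

```bash
python3 - <<'E'
from h import *
from workcell import cams,env
from scipy.spatial.transform import Rotation as R
s=env.state();p=s['tool_pos'];Rt=R.from_quat(s['tcp_rot']).as_matrix();m=cams.camera_model('wrist');I=np.load('pics/wrist3.npy')
for c,lo,hi,bx in(('blue',(105,140,90),(130,255,255),(225,165,285,235)),('green',(55,120,60),(90,255,255),(300,225,380,330)),('red',(170,140,60),(180,255,255),(260,200,330,260))):
    b=blob(I,lo,hi,bx);X=ray(m,b[0],.074);print(c,b[0],b[1],X,'tool',(Rt.T@(X-p)*1000).round(1))
mt=cams.camera_model('top')
for c,q in(('blue',(332.2,200.3)),):print(Rt.T@(ray(mt,q,.074)-p))
for h in(.04,.05,.06,.07):
    X=ray(m,blob(I,(105,140,90),(130,255,255),(225,165,285,235))[0],.074);print(h,proj(m,X+[0,0,h]))
for k in range(5):
  for x in(.011,0):print(-.01*k,x,proj(m,p+Rt@[x,0,-.01*k]).round(1))
E
```

```text
blue [255.56972112 199.42131474] 1004 [ 0.50025694 -0.2221088   0.074     ] tool [ 2.3 -1.7 42.8]
green [338.58181818 273.5012987 ] 770 [ 0.46520344 -0.31772368  0.074     ] tool [-68.2  71.9  42.8]
red [297.  219.5] 2 [ 0.49766718 -0.26066533  0.074     ] tool [-15.5  32.6  42.8]
[-0.00354083 -0.00115281  0.04276561]
0.04 [[255.27518692 220.40359463]]
0.05 [[255.18300937 226.97021821]]
0.06 [[255.08105365 234.2334277 ]]
0.07 [[254.9676767  242.31027188]]
-0.0 0.011 [[257.6 210.2]]
-0.0 0 [[257.6 225.3]]
-0.01 0.011 [[257.6 216.5]]
-0.01 0 [[257.7 232.2]]
-0.02 0.011 [[257.7 223.4]]
-0.02 0 [[257.7 239.9]]
-0.03 0.011 [[257.7 231.1]]
-0.03 0 [[257.7 248.4]]
-0.04 0.011 [[257.7 239.8]]
-0.04 0 [[257.7 257.9]]
```

Emit:
step_arm(steps=[[0,0,20,0,1],[0,0,15,0,1],[0,0,0,0,1],[0,0,0,0,1]])

```text
t: 2.88
tool_pos: [0.4985, -0.2242, 0.081]
tcp_rot: [0.979, 0.205, 0.0, 0.0]
ft_force: [0.8, -0.2, -0.2]
finger_gap: 0.005
grasp_force: 0.0
```

Emit:
step_arm(steps=[[0,0,7,0,1],[0,0,0,0,1],[0,0,0,0,1]])

```text
t: 3.25
tool_pos: [0.4983, -0.2241, 0.0737]
tcp_rot: [0.979, 0.205, 0.0, 0.0]
ft_force: [-0.1, -0.1, 0.7]
finger_gap: -0.0
grasp_force: 0.0
```

Emit:
step_arm(steps=[[0,0,5,0,1],[0,0,0,0,1],[0,0,0,0,1]])

```text
t: 3.62
tool_pos: [0.4982, -0.2241, 0.0686]
tcp_rot: [0.979, 0.205, -0.0, -0.0]
ft_force: [-0.4, 1.4, 0.1]
finger_gap: -0.0
grasp_force: 0.0
```

Emit:
step_arm(steps=[[0,0,5,0,1],[0,0,0,0,1],[0,0,0,0,1]])

```text
t: 4.0
tool_pos: [0.4982, -0.2241, 0.0636]
tcp_rot: [0.979, 0.205, -0.0, -0.0]
ft_force: [-0.8, 0.7, 0.8]
finger_gap: 0.001
grasp_force: 0.0
```

Emit:
step_arm(steps=[[0,0,4,0,1],[0,0,0,0,1],[0,0,0,0,1]])

```text
t: 4.38
tool_pos: [0.4982, -0.2241, 0.0597]
tcp_rot: [0.979, 0.205, -0.0, -0.0]
ft_force: [0.1, -0.5, 0.3]
finger_gap: -0.0
grasp_force: 0.0
```

```bash
python3 - <<'E'
from h import *
from workcell import cams,env
p=env.state()['tool_pos'];print(p);o=[]
for n,w in(('side',50),('wrist',140)):
    m=cams.camera_model(n);I=cams.camera(n);np.save(f'pics/{n}4.npy',I);q=proj(m,p)[0];print(n,q)
    c=cv2.getRectSubPix(I,(w,w),tuple(map(float,q)));c=cv2.resize(c,(400,400),interpolation=cv2.INTER_CUBIC);c=cv2.convertScaleAbs(c,alpha=1.4,beta=20);cv2.drawMarker(c,(200,200),(255,0,255),0,12,1);o.append(c)
cv2.imwrite('pics/tip4.png',np.hstack(o)[:,:,::-1])
E
```

```text
[ 0.49824206 -0.22413683  0.05965706]
side [286.2453787  158.31006866]
wrist [257.63938922 225.33701197]
```

View pics/tip4.png

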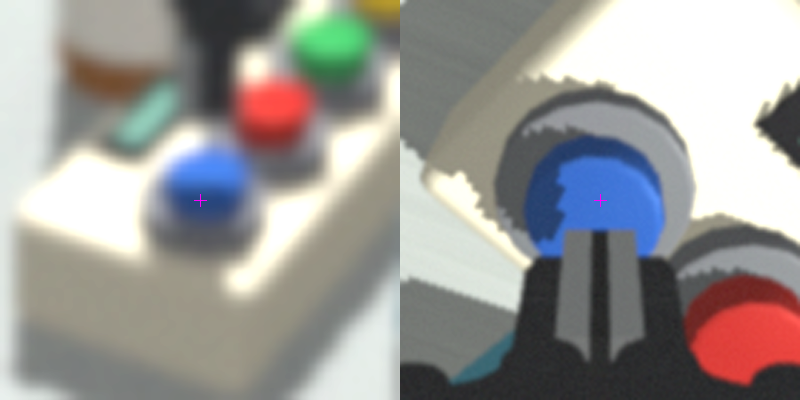

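The wrist crop shows the tips over blue's centre. In the side crop the tips end at (215,110), still about 20 mm above the cap, so the shut fingertips sit well behind the reported TCP. I'll keep going down in small steps.

Emit:
step_arm(steps=[[0,0,8,0,1],[0,0,0,0,1],[0,0,0,0,1]])

```text
t: 4.85
tool_pos: [0.4981, -0.2241, 0.0515]
tcp_rot: [0.979, 0.205, -0.0, -0.0]
ft_force: [0.7, 1.4, 0.1]
finger_gap: 0.001
grasp_force: 0.0
```

Emit:
step_arm(steps=[[0,0,5,0,1],[0,0,0,0,1],[0,0,0,0,1]])

```text
t: 5.22
tool_pos: [0.4982, -0.2241, 0.0466]
tcp_rot: [0.979, 0.205, -0.0, -0.0]
ft_force: [0.4, 0.3, 0.8]
finger_gap: 0.001
grasp_force: 0.0
```

Emit:
step_arm(steps=[[0,0,5,0,1],[0,0,0,0,1],[0,0,0,0,1]])

```text
t: 5.6
tool_pos: [0.4982, -0.2241, 0.0416]
tcp_rot: [0.979, 0.205, -0.0, -0.0]
ft_force: [0.9, -0.5, -0.2]
finger_gap: -0.005
grasp_force: 0.0
```

Emit:
step_arm(steps=[[0,0,5,0,1],[0,0,0,0,1],[0,0,0,0,1]])

```text
t: 5.98
tool_pos: [0.4986, -0.2242, 0.0369]
tcp_rot: [0.979, 0.205, 0.0, 0.0]
ft_force: [1.9, 0.2, 2.9]
finger_gap: -0.001
grasp_force: 1.0
```

Emit:
step_arm(steps=[[0,0,3,0,1],[0,0,0,0,1],[0,0,0,0,1]])

```text
t: 6.35
tool_pos: [0.4985, -0.2242, 0.0338]
tcp_rot: [0.979, 0.205, 0.0, 0.0]
ft_force: [0.9, -0.5, 3.2]
finger_gap: -0.003
grasp_force: 1.7
```

Emit:
step_arm(steps=[[0,0,3,0,1],[0,0,0,0,1],[0,0,0,0,1]])

```text
t: 6.72
tool_pos: [0.4985, -0.2242, 0.0308]
tcp_rot: [0.979, 0.205, 0.0, 0.0]
ft_force: [0.9, -0.5, 4.6]
finger_gap: -0.004
grasp_force: 2.3
```

Emit:
step_arm(steps=[[0,0,3,0,1],[0,0,0,0,1],[0,0,0,0,1]])

```text
t: 7.1
tool_pos: [0.4987, -0.2244, 0.0301]
tcp_rot: [0.979, 0.205, 0.001, 0.001]
ft_force: [-5.2, 1.4, 27.3]
finger_gap: -0.002
grasp_force: 14.2
```

Emit:
step_arm(steps=[[0,0,-12,0,1],[0,0,-50,0,1],[0,0,-60,0,1],[0,0,0,0,1],[0,0,0,0,1]])

```text
t: 7.72
tool_pos: [0.4972, -0.224, 0.1491]
tcp_rot: [0.979, 0.205, -0.001, -0.0]
ft_force: [-0.4, -0.3, -0.3]
finger_gap: 0.003
grasp_force: 0.0
```

```bash
python3 - <<'E'
from workcell import env,cams
import cv2,numpy as np
from h import *
s=env.state();print(s['t'],s['tool_pos'])
np.save('pics/top5.npy',cams.camera('top'))
E
```

```text
7.725 [ 0.49715897 -0.2239633   0.14906704]
```

Emit:
step_arm(steps=[[25,-45,-30,0,1],[25,-45,-30,0,1],[25,-45,-30,0,0],[25,-45,-30,0,0],[25,-45,-30,0,-1]])

```text
t: 8.4
tool_pos: [0.5216, 0.0335, 0.2988]
tcp_rot: [0.979, 0.205, -0.002, -0.0]
ft_force: [1.4, 0.5, -0.4]
finger_gap: 0.637
grasp_force: 0.0
```

Emit:
step_arm(steps=[[0,0,0,0,-1],[0,0,0,0,-1],[0,0,0,0,-1],[0,0,0,0,-1]])

```text
t: 8.9
tool_pos: [0.5222, 0.0308, 0.2988]
tcp_rot: [0.979, 0.204, -0.001, -0.0]
ft_force: [0.3, -0.3, 0.6]
finger_gap: 0.998
grasp_force: 0.0
```

```bash
python3 - <<'E'
from workcell import env,cams
import cv2,numpy as np,json
s=env.state();m=cams.camera_model('wrist');print(s['t'],s['tool_pos'],s['q'],np.abs(s['qvel']).max())
im=cams.camera('wrist');np.savez('pics/w6.npz',im=im,**m)
c=cv2.resize(im,(800,600),interpolation=cv2.INTER_CUBIC)
cv2.imwrite('pics/w6.png',cv2.convertScaleAbs(c,alpha=1.3)[:,:,::-1])
E
```

```text
8.9 [0.52218663 0.03076594 0.29879295] [ 0.19850885  0.29073854 -0.42116299  1.57602832  0.12178231  1.30270388
 -1.39958215] 0.008761666864539523
```

View pics/w6.png

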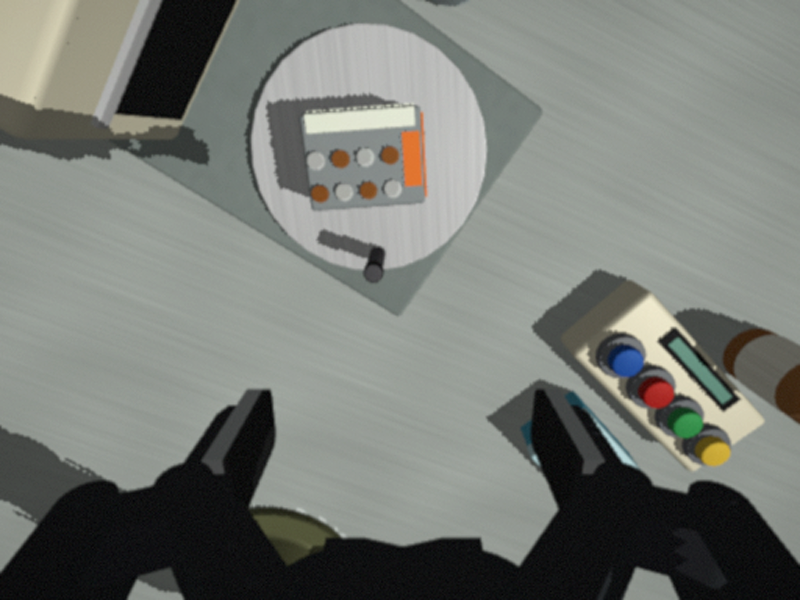

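The wrist view shows the base corners at (543,110) and (398,315), the disc centred near (368,146), the post top at (373,271), and the rack corners at (304,114), (415,106), (425,202) and (313,209).

```bash
cat > st.py <<'E'
from h import *
from workcell import cams
d=np.load('pics/w6.npz');m={k:d[k] for k in('fx','fy','cx','cy','R','t')};mt=cams.camera_model('top');k=.64
def Z(th,X):
    c,s=np.cos(th),np.sin(th);return np.array([c*X[0]-s*X[1],s*X[0]+c*X[1],X[2]])
def W(p,X,tab):
    X=np.array(X)/1000
    if tab:X=Z(p[3],X)
    X=Z(p[2],X);return X+[p[0],p[1],0]
ob=[(m,(543,110),(125,-115,20),0),(m,(398,315),(-125,-115,20),0),(m,(368,146.5),(0,0,34),0),(m,(373,271),(0,-92,107),1),(m,(415,106),(48,38,94),1),(m,(304,114),(-48,38,94),1),(m,(313,209),(-48,-38,94),1),(m,(425,202),(48,-38,94),1)]
tp=[(mt,(391,224),(125,-115,20),0),(mt,(381,373),(-125,-115,20),0),(mt,(315,290.5),(0,0,34),0),(mt,(344,332),(0,-92,107),1)]
for nm,o in(('wrist',ob),('top',tp),('both',ob+tp)):
    f=lambda p:np.concatenate([proj(a,W(p,X,t))[0]-np.array(q)*k for a,q,X,t in o])
    r=least_squares(f,[.57,.084,-.16,-.9],x_scale=[.01,.01,.1,.1]);print(nm,r.x.round(4),np.degrees(r.x[2:]).round(1));print(f(r.x).reshape(-1,2).round(1).tolist())
p=r.x;print('post now',W(p,(0,-92,107),1))
for q in(0,np.pi/2):
    P=p.copy();P[3]=q;print('post at',q,W(P,(0,-92,107),1))
E
python3 st.py
```

```text
wrist [ 0.5761  0.0886 -0.1774 -0.9128] [-10.2 -52.3]
[[2.3, -0.6], [-0.1, 1.6], [0.4, 5.5], [-0.1, 0.7], [3.4, -2.8], [-4.4, -1.9], [-1.6, 0.2], [0.4, -0.5]]
top [ 0.5694  0.0862 -0.161  -0.9103] [ -9.2 -52.2]
[[0.2, -0.7], [0.4, 1.0], [-0.2, 0.3], [-0.4, -0.6]]
both [ 0.5754  0.0882 -0.1764 -0.9129] [-10.1 -52.3]
[[2.2, -0.1], [0.0, 2.1], [0.5, 6.0], [0.0, 1.2], [3.4, -2.1], [-4.3, -1.1], [-1.5, 0.9], [0.4, 0.0], [-0.1, -2.1], [-1.5, -0.6], [-1.3, -2.0], [-2.1, -2.7]]
post now [0.49383608 0.04562827 0.107     ]
post at 0 [ 0.55922907 -0.00233902  0.107     ]
post at 1.5707963267948966 [0.66594842 0.07208531 0.107     ]
```

```bash
cat >> st.py <<'E'
print('----')
from scipy.spatial.transform import Rotation as Ro
R0=np.array(m['R']);c0=-R0.T@np.array(m['t'])
for nm,idx in(('base+disc+post',[0,1,2,3]),('rack+post',[3,4,5,6,7]),('all',range(8))):
  for free in(0,1):
    o=[ob[i] for i in idx]
    def f(p,o=o):
        R=Ro.from_rotvec([p[5],p[6],0]).as_matrix()@R0;c=c0+[0,0,p[4]];M=dict(m,R=R,t=-R@c)
        return np.concatenate([proj(M,W(p,X,t))[0]-np.array(q)*k for _,q,X,t in o])
    g=lambda p:np.r_[f(p),p[4]/(.01 if free else 1e-6),p[5:7]/(.02 if free else 1e-6)]
    r=least_squares(g,[.57,.084,-.16,-.9,0,0,0],x_scale=[.01,.01,.1,.1,.01,.01,.01]);print(nm,free,r.x.round(4),np.degrees(r.x[2:4]).round(1));print(f(r.x,ob).reshape(-1,2).round(1).tolist())
E
python3 st.py | sed -n '/----/,$p'
```

```text
----
base+disc+post 0 [ 0.5784  0.0907 -0.1871 -0.892   0.      0.     -0.    ] [-10.7 -51.1]
[[1.9, -1.6], [-1.7, 0.1], [-0.3, 3.3], [-0.1, -1.6], [2.2, -5.9], [-5.7, -4.0], [-2.1, -1.7], [-0.1, -3.3]]
base+disc+post 1 [ 0.5805  0.0811 -0.1807 -0.9145  0.0014  0.0038 -0.0214] [-10.4 -52.4]
[[1.3, -1.4], [-1.5, -0.3], [0.1, 3.3], [-0.1, -1.5], [4.5, -4.6], [-3.6, -4.8], [-1.5, -2.3], [0.6, -2.4]]
rack+post 0 [  0.5751   0.0876  34.1933 -35.2854   0.       0.       0.    ] [ 1959.1 -2021.7]
[[-222.9, 35.6], [-16.8, -238.1], [0.8, 6.4], [0.2, 1.6], [3.9, -1.5], [-3.8, -0.8], [-1.2, 1.1], [0.7, 0.5]]
rack+post 1 [ 5.75400e-01  9.24000e-02 -3.45489e+01  3.34550e+01  1.52000e-02
 -7.60000e-03  8.20000e-03] [-1979.5  1916.8]
[[-204.0, 75.3], [-61.9, -223.1], [1.1, 7.0], [-0.0, -0.8], [2.5, 0.1], [-2.0, 0.7], [0.2, 0.2], [-0.7, -0.2]]
all 0 [ 0.5761  0.0886 -0.1774 -0.9128  0.      0.     -0.    ] [-10.2 -52.3]
[[2.3, -0.6], [-0.1, 1.6], [0.4, 5.5], [-0.1, 0.7], [3.4, -2.8], [-4.4, -1.9], [-1.6, 0.2], [0.4, -0.5]]
all 1 [ 0.5666  0.0864 -0.1808 -0.9128  0.0108  0.0212  0.0035] [-10.4 -52.3]
[[0.2, -0.1], [-0.4, -1.7], [0.8, 5.2], [0.0, -1.0], [2.8, -0.9], [-2.7, -0.4], [-0.2, -0.3], [-0.5, -0.7]]
```

```bash
cat > st2.py <<'E'
exec(open('st.py').read().split("for nm,o in")[0])
from scipy.spatial.transform import Rotation as Ro
R0=np.array(m['R']);c0=-R0.T@np.array(m['t']);a=np.linspace(0,2*np.pi,361)
circ=np.c_[110*np.cos(a),110*np.sin(a),34+0*a]/1000
ob=[o for i,o in enumerate(ob) if i!=2];tp=[tp[i] for i in(0,1,3)]
def ext(M,p):
    u=proj(M,circ+[p[0],p[1],0])/k;return np.array([u[:,0].min(),u[:,0].max(),u[:,1].min(),u[:,1].max()])
for free in(0,1):
  for useTop in(0,1):
    def f(p):
        R=Ro.from_rotvec([p[5],p[6],0]).as_matrix()@R0;c=c0+[0,0,p[4]];M=dict(m,R=R,t=-R@c)
        v=[proj(M,W(p,X,t))[0]-np.array(q)*k for _,q,X,t in ob]+[k*(ext(M,p)-[249,487,23,270])]
        if useTop:v+=[proj(mt,W(p,X,t))[0]-np.array(q)*k for _,q,X,t in tp]+[k*(ext(mt,p)-[246,384,223,358])]
        return np.concatenate(v)
    g=lambda p:np.r_[f(p),p[4]/(.01 if free else 1e-6),p[5:7]/(.02 if free else 1e-6)]
    r=least_squares(g,[.57,.084,-.16,-.9,0,0,0],x_scale=[.01,.01,.1,.1,.01,.01,.01],loss='soft_l1');print(free,useTop,r.x.round(4),np.degrees(r.x[2:4]).round(1));print(f(r.x).round(1).tolist())
    P=r.x;print('post',W(P,(0,-92,107),1).round(4))
E
python3 st2.py
```

```text
0 0 [ 0.5747  0.0885 -0.1729 -0.9112  0.      0.     -0.    ] [ -9.9 -52.2]
[1.8, -0.2, 0.1, 2.3, 0.0, 1.6, 2.8, -1.9, -4.9, -0.4, -1.7, 1.4, 0.2, 0.2, 0.0, -0.1, -1.4, 0.4]
post [0.4934 0.0455 0.107 ]
0 1 [ 0.5741  0.088  -0.1715 -0.9147  0.      0.     -0.    ] [ -9.8 -52.4]
[1.8, 0.2, 0.4, 2.7, 0.1, 2.1, 3.1, -1.1, -4.6, 0.1, -1.5, 1.9, 0.3, 0.9, 0.2, 0.0, -0.7, 0.9, -0.2, -1.9, -1.1, -0.3, -1.9, -2.2, -1.1, -1.2, -0.5, -0.7]
post [0.4927 0.0451 0.107 ]
1 0 [ 0.5737  0.0847 -0.1698 -0.9234  0.008   0.005  -0.0069] [ -9.7 -52.9]
[0.0, 0.1, 0.2, 0.4, 0.1, 0.2, 3.4, -0.5, -2.8, -0.2, -0.5, 0.5, -0.0, 0.2, 1.7, -1.0, 0.1, -0.9]
post [0.492  0.0424 0.107 ]
1 1 [ 0.5715  0.0854 -0.171  -0.921   0.0081  0.0091 -0.0033] [ -9.8 -52.8]
[0.1, 0.0, 0.2, 0.1, 0.1, 0.3, 3.1, -0.5, -3.0, 0.0, -0.5, 0.7, -0.2, 0.2, 1.8, -1.0, 0.0, -1.1, 0.9, -1.0, 0.1, 0.6, -0.9, -1.0, 0.0, -0.1, 0.4, 0.3]
post [0.4898 0.043  0.107 ]
```

Emit:
step_arm(steps=[[-22.3,-23.9,0,-4,-1],[0,0,60,0,-1],[0,0,60,0,-1],[0,0,60,0,-1],[0,0,0,0,-1]])

```text
t: 9.57
tool_pos: [0.4893, 0.044, 0.1166]
tcp_rot: [0.971, 0.239, -0.004, -0.001]
ft_force: [-0.7, 0.3, -0.0]
finger_gap: 0.999
grasp_force: 0.0
```

Emit:
step_arm(steps=[[0,0,0,0,-1],[0,0,0,0,-1]])

```text
t: 9.82
tool_pos: [0.4942, 0.0453, 0.1221]
tcp_rot: [0.971, 0.239, 0.002, 0.0]
ft_force: [0.8, 1.2, 0.3]
finger_gap: 0.999
grasp_force: 0.0
```

```bash
python3 - <<'E'
from workcell import env,cams
from h import *
s=env.state();m=cams.camera_model('wrist');print(s['t'],s['tool_pos'],s['tcp_rot'],s['ft_force'])
im=cams.camera('wrist');np.savez('pics/w7.npz',im=im,**m);o=[cv2.resize(im,(440,330))]
I=cams.camera('top');c=cv2.resize(I[130:260,140:280],(355,330),interpolation=cv2.INTER_CUBIC)
cv2.imwrite('pics/w7.png',cv2.convertScaleAbs(np.hstack([o[0],c]),alpha=1.5,beta=15)[:,:,::-1])
print(proj(m,[.492,.044,.107]),proj(m,s['tool_pos']))
E
```

```text
9.825 [0.49424878 0.04525958 0.12209944] [9.71070750e-01 2.38782318e-01 2.11328315e-03 3.70730556e-04] [0.77119657 1.1823419  0.33545599]
[[257.60885051 219.45056465]] [[257.54105079 225.35191813]]
```

View pics/w7.png

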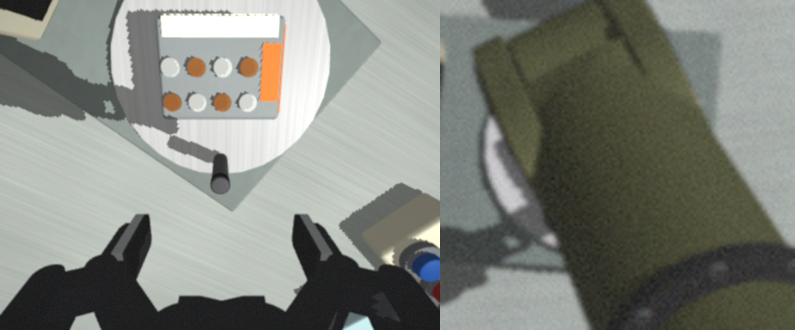

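The wrist view shows the post top at (220,186) centred between the open fingers, and the rack square to the tool.

Emit:
step_arm(steps=[[0,0,40,0,-1],[0,0,35,0,-1],[0,0,0,0,-1],[0,0,0,0,-1]])

```text
t: 10.42
tool_pos: [0.4935, 0.0453, 0.0461]
tcp_rot: [0.971, 0.239, 0.001, 0.0]
ft_force: [-0.1, 0.9, 0.6]
finger_gap: 1.002
grasp_force: 0.0
```

Emit:
step_arm(steps=[[0,0,0,0,1],[0,0,0,0,1],[0,0,0,0,1],[0,0,0,0,1],[0,0,0,0,1]])

```text
t: 11.05
tool_pos: [0.4925, 0.0451, 0.0451]
tcp_rot: [0.971, 0.239, 0.0, 0.0]
ft_force: [-0.2, -0.4, 5.6]
finger_gap: 0.165
grasp_force: 58.4
```

Emit:
step_arm(steps=[[0.6,10.4,0,-6.5,1],[0.6,10.4,0,-6.5,1],[0.6,10.4,0,-6.5,1],[0.6,10.4,0,-6.5,1],[0,0,0,0,1]])

```text
t: 11.68
tool_pos: [0.5204, 0.0133, 0.0451]
tcp_rot: [0.892, 0.452, 0.001, 0.0]
ft_force: [0.6, -1.4, 4.7]
finger_gap: 0.165
grasp_force: 59.1
```

Emit:
step_arm(steps=[[0.6,10.4,0,-6.5,1],[0.6,10.4,0,-6.5,1],[0.6,10.4,0,-6.5,1],[0.6,10.4,0,-6.5,1],[0,0,0,0,1]])

```text
t: 12.3
tool_pos: [0.5585, -0.0024, 0.0452]
tcp_rot: [0.767, 0.641, 0.001, 0.0]
ft_force: [0.4, 0.2, 4.5]
finger_gap: 0.162
grasp_force: 59.4
```

Emit:
step_arm(steps=[[0,0,0,0,1],[0,0,0,0,1]])

```text
t: 12.55
tool_pos: [0.5582, -0.0024, 0.0452]
tcp_rot: [0.768, 0.64, 0.001, 0.0]
ft_force: [1.3, 0.5, 5.9]
finger_gap: 0.166
grasp_force: 59.5
```

```bash
python3 - <<'E'
from workcell import env,cams
from h import *
s=env.state();m=cams.camera_model('wrist');print(s['t'],s['tool_pos'],s['tcp_rot'],s['ft_force'],s['q'].round(2),m['R'][2])
for n in('wrist','top'):
    im=cams.camera(n);np.savez(f'pics/{n}8.npz',im=im,**cams.camera_model(n))
    if n=='wrist':o=cv2.resize(im,(440,330))
    else:c=cv2.resize(im[115:265,120:280],(355,333),interpolation=cv2.INTER_CUBIC)[:330]
cv2.imwrite('pics/w8.png',cv2.convertScaleAbs(np.hstack([o,c]),alpha=1.5,beta=15)[:,:,::-1])
E
```

```text
12.55 [ 0.55818309 -0.00238136  0.04515367] [7.68008950e-01 6.40438571e-01 7.15303605e-04 4.20859315e-04] [1.29060224 0.51085326 5.85150382] [ 0.36  0.63 -0.63  1.87  0.5   0.8  -0.71] [-0.05785872 -0.32303361 -0.9446172 ]
```

View pics/w8.png

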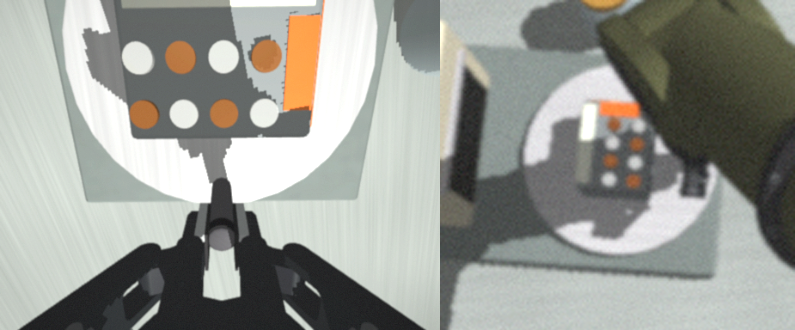

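The wrist view shows the base front edge running (85,201)–(358,198) and the rack front edge (132,138)–(308,135). They are nearly parallel, with white toward the window. I'll refine this numerically.

```bash
cat > ang.py <<'E'
from h import *
import sys
def edge(d,cols,rows,z):
    g=cv2.GaussianBlur(d['im'].astype(np.float32).mean(2),(3,3),0);gy=np.abs(np.gradient(g,axis=0));P=[]
    for c in cols:
        w=gy[rows[0]:rows[1],c];i=w.argmax()
        if 0<i<len(w)-1:
            o=.5*(w[i-1]-w[i+1])/(w[i-1]-2*w[i]+w[i+1]);P.append(ray(d,(c,rows[0]+i+o),z)[:2])
    P=np.array(P,np.float32)
    v=cv2.fitLine(P,cv2.DIST_HUBER,0,.01,.01).ravel();a=np.degrees(np.arctan2(v[1],v[0]));return (a+90)%180-90,len(P)
E
python3 - <<'E'
from ang import *
d=dict(np.load('pics/wrist8.npz'))
print('base L',edge(d,range(112,205),(225,242),.02),'base R',edge(d,range(310,405),(222,242),.02),'both',edge(d,list(range(112,205))+list(range(310,405)),(222,242),.02))
print('rack',edge(d,list(range(165,200))+list(range(275,345)),(150,168),.094))
h=d['im'].astype(int);k=((h.min(2)>185)&(h.max(2)-h.min(2)<40)).astype(np.uint8)
n,l,s,c=cv2.connectedComponentsWithStats(k)
for i in range(1,n):
    if 400<s[i,4]<1500:print(c[i],s[i,4],ray(d,c[i],.098))
E
```

```text
base L (np.float32(-9.661301), 89) base R (np.float32(-9.9377365), 90) both (np.float32(-9.845009), 180)
rack (np.float32(-9.656792), 105)
```

The base edge is at −9.85° and the rack edge at −9.66°, so q ≈ +0.2°, which is square. Next I'll release and go to green.

Emit:
step_arm(steps=[[0,0,0,0,-1],[0,0,0,0,-1],[0,0,0,0,-1],[0,0,-40,0,-1],[0,0,-60,0,-1]])

```text
t: 13.28
tool_pos: [0.5559, -0.0029, 0.1442]
tcp_rot: [0.768, 0.641, -0.002, -0.002]
ft_force: [2.0, 0.2, 0.3]
finger_gap: 1.0
grasp_force: 0.0
```

Emit:
step_arm(steps=[[-47.1,-5.3,0,0,1],[-47.1,-5.3,0,0,1],[-47.1,-5.3,0,0,1],[-47.1,-5.3,0,0,1],[-47.1,-5.3,0,0,1]])

```text
t: 13.9
tool_pos: [0.4882, -0.231, 0.1446]
tcp_rot: [0.768, 0.64, -0.0, -0.0]
ft_force: [0.7, -0.4, 0.1]
finger_gap: -0.001
grasp_force: 0.0
```

Emit:
step_arm(steps=[[-47.1,-5.3,0,0,1],[-47.1,-5.3,0,0,1],[0,0,0,0,1],[0,0,0,0,1],[0,0,0,0,1]])

```text
t: 14.52
tool_pos: [0.4623, -0.3188, 0.1448]
tcp_rot: [0.767, 0.641, 0.0, -0.0]
ft_force: [-0.0, -0.5, 0.0]
finger_gap: 0.001
grasp_force: 0.0
```

```bash
cat > keys.py <<'E'
from workcell import env,cams
from h import *
s=env.state();m=cams.camera_model('wrist');I=cams.camera('wrist');print(s['t'],s['tool_pos'],s['tcp_rot'],s['finger_gap'])
for c,lo,hi in(('blue',(105,140,70),(130,255,255)),('green',(55,120,50),(80,255,255)),('yellow',(18,140,80),(32,255,255))):
    b=blob(I,lo,hi,(0,0,512,384));print(c,b[0].round(1),b[1],ray(m,b[0],.074).round(4))
E
python3 keys.py; python3 - <<'E'
from workcell import cams
import numpy as np
np.savez('pics/top9.npz',im=cams.camera('top'),**cams.camera_model('top'))
E
```

```text
14.525 [ 0.46226972 -0.31880906  0.14482988] [ 7.67287577e-01  6.41303126e-01  2.57313163e-04 -9.56507838e-05] 0.0006840193357159701
blue [279.6  68.6] 1266 [ 0.4982 -0.2225  0.074 ]
green [256.2 188.3] 893 [ 0.4623 -0.317   0.074 ]
yellow [244.  234.4] 390 [ 0.4426 -0.3605  0.074 ]
```

Emit:
step_arm(steps=[[0,0,50,0,1],[0,0,48,0,1],[0,0,4,0,1],[0,0,0,0,1],[0,0,0,0,1]])

```text
t: 15.25
tool_pos: [0.4631, -0.3207, 0.0447]
tcp_rot: [0.768, 0.641, 0.001, 0.002]
ft_force: [0.6, -0.1, -0.4]
finger_gap: -0.001
grasp_force: 0.0
```

Emit:
step_arm(steps=[[0,0,5,0,1],[0,0,5,0,1],[0,0,0,0,1]])

```text
t: 15.62
tool_pos: [0.4624, -0.3208, 0.033]
tcp_rot: [0.768, 0.64, 0.0, 0.001]
ft_force: [1.6, -1.0, 4.0]
finger_gap: 0.001
grasp_force: 1.9
```

Emit:
step_arm(steps=[[0,0,3.5,0,1],[0,0,0,0,1],[0,0,0,0,1]])

```text
t: 16.0
tool_pos: [0.4625, -0.3208, 0.0304]
tcp_rot: [0.768, 0.64, 0.0, 0.001]
ft_force: [-0.9, -0.2, 13.2]
finger_gap: 0.002
grasp_force: 6.6
```

Emit:
step_arm(steps=[[0,0,-15,0,1],[0,0,-50,0,1],[0,0,-50.5,0,1],[0,0,0,0,0],[47.1,5.3,0,0,-1]])

```text
t: 16.62
tool_pos: [0.4733, -0.2782, 0.1439]
tcp_rot: [0.77, 0.638, -0.001, -0.0]
ft_force: [0.4, 1.1, 0.2]
finger_gap: 0.419
grasp_force: 0.0
```

Emit:
step_arm(steps=[[47.1,5.3,0,0,-1],[47.1,5.3,0,0,-1],[47.1,5.3,0,0,-1],[47.1,5.3,0,0,-1],[47.1,5.3,0,0,-1]])

```text
t: 17.25
tool_pos: [0.5428, -0.0468, 0.1436]
tcp_rot: [0.768, 0.64, -0.001, -0.001]
ft_force: [1.5, -0.6, -0.5]
finger_gap: 1.0
grasp_force: 0.0
```

Emit:
step_arm(steps=[[47.1,5.3,0,0,-1],[0,0,0,0,-1],[0,0,0,0,-1],[0,0,0,0,-1]])

```text
t: 17.75
tool_pos: [0.5567, -0.0044, 0.1441]
tcp_rot: [0.769, 0.64, -0.001, -0.0]
ft_force: [-1.2, 0.6, -0.0]
finger_gap: 1.002
grasp_force: 0.0
```

```bash
python3 - <<'E'
from ang import *
from workcell import env,cams
s=env.state();d=dict(cams.camera_model('wrist'));d['im']=cams.camera('wrist');np.savez('pics/wrist10.npz',**d);print(s['t'],s['tool_pos'],s['tcp_rot'],s['finger_gap'],s['q'].round(2))
print(proj(d,[.5582,-.0024,.107]))
I=d['im'][190:290,180:340];k=(I.max(2)<70).astype(np.uint8);n,l,st,c=cv2.connectedComponentsWithStats(k)
for i in range(1,n):
    if st[i,4]>60:print(c[i]+[180,190],st[i])
E
```

```text
17.75 [ 0.55674214 -0.00442468  0.14409679] [ 7.68699311e-01  6.39609761e-01 -8.35252280e-04 -1.57035324e-04] 1.0023390884871242 [ 0.42  0.52 -0.71  1.75  0.39  1.02 -0.61]
[[257.7728367  201.27830783]]
[258.5443787  198.31952663] [ 69   0  20  19 338]
[229.63265306 287.23129252] [ 35  94  38   6 147]
```

Emit:
step_arm(steps=[[2.2,1,50,0,-1],[0,0,49,0,-1],[0,0,0,0,-1],[0,0,0,0,1],[0,0,0,0,1]])

```text
t: 18.42
tool_pos: [0.5602, -0.0007, 0.0477]
tcp_rot: [0.768, 0.64, 0.001, 0.001]
ft_force: [0.8, -0.8, -0.0]
finger_gap: 0.601
grasp_force: 0.0
```

Emit:
step_arm(steps=[[0,0,0,0,1],[0,0,0,0,1],[0,0,0,0,1]])

```text
t: 18.8
tool_pos: [0.5592, -0.0007, 0.0467]
tcp_rot: [0.768, 0.64, 0.0, 0.001]
ft_force: [-2.1, 0.3, 7.1]
finger_gap: 0.164
grasp_force: 58.4
```

Emit:
step_arm(steps=[[0.8,12,0,-7.5,1],[0.8,12,0,-7.5,1],[0.8,12,0,-7.5,1],[0.8,12,0,-7.5,1],[0,0,0,0,1]])

```text
t: 19.42
tool_pos: [0.6073, 0.0047, 0.0468]
tcp_rot: [0.575, 0.818, 0.001, 0.0]
ft_force: [-0.8, 1.5, 6.4]
finger_gap: 0.164
grasp_force: 59.4
```

Emit:
step_arm(steps=[[0.8,12,0,-7.5,1],[0.8,12,0,-7.5,1],[0.8,12,0,-7.5,1],[0.8,12,0,-7.5,1],[0,0,0,0,1]])

```text
t: 20.05
tool_pos: [0.6447, 0.0331, 0.0468]
tcp_rot: [0.343, 0.939, 0.001, -0.001]
ft_force: [-4.7, 3.1, 7.1]
finger_gap: 0.165
grasp_force: 59.8
```

Emit:
step_arm(steps=[[0.8,12,0,-7.5,1],[0.8,12,0,-7.5,1],[0.8,12,0,-7.5,1],[0.8,12,0,-7.5,1],[0,0,0,0,1]])

```text
t: 20.68
tool_pos: [0.6625, 0.076, 0.0468]
tcp_rot: [0.087, 0.996, 0.0, -0.002]
ft_force: [-12.1, 1.6, 11.7]
finger_gap: 0.164
grasp_force: 60.3
```

Emit:
step_arm(steps=[[0,0,0,0,1],[0,0,0,0,1]])

```text
t: 20.92
tool_pos: [0.6625, 0.0756, 0.0468]
tcp_rot: [0.089, 0.996, 0.0, -0.002]
ft_force: [-11.6, 2.1, 10.3]
finger_gap: 0.164
grasp_force: 60.2
```

```bash
python3 - <<'E'
from ang import *
from workcell import env,cams
s=env.state();d=dict(cams.camera_model('wrist'));d['im']=cams.camera('wrist');np.savez('pics/wrist11.npz',**d);print(s['t'],s['tool_pos'],s['tcp_rot'],s['finger_gap'],s['q'].round(2),s['ft_force'])
cv2.imwrite('pics/w11.png',cv2.convertScaleAbs(cv2.resize(d['im'],(800,600),interpolation=cv2.INTER_CUBIC),alpha=1.2)[:,:,::-1])
E
```

```text
20.925 [0.66250213 0.07562713 0.04677347] [ 8.85699713e-02  9.96067410e-01  3.35992389e-04 -2.22756407e-03] 0.16357903168065505 [ 0.37  0.89 -1.01  1.55  0.8   1.16  0.58] [-11.63110001   2.07201145  10.26148509]
```

View pics/w11.png

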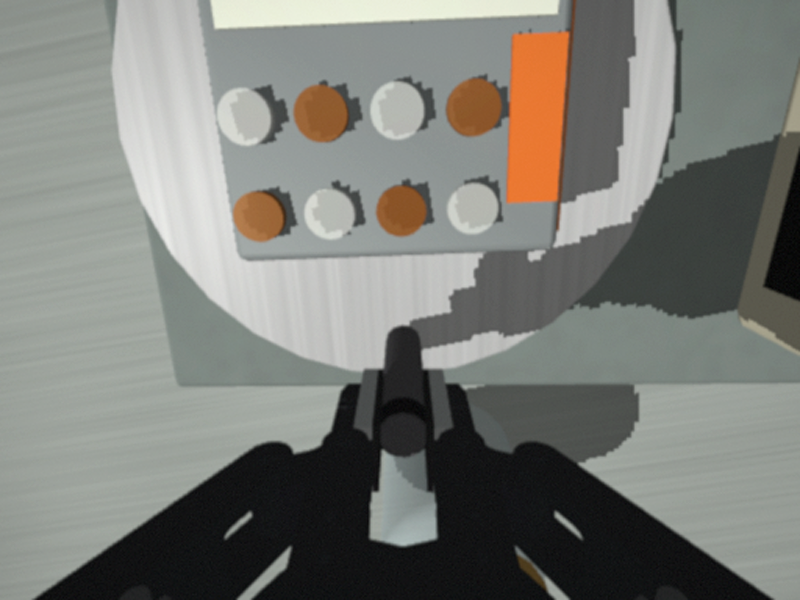

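The view shows the base edge (180,385)–(800,382) and the rack edge (243,259)–(553,247). The rack is about 2° short of square, so I'll compute the correction.

```bash
cat > m2.py <<'E'
from ang import *
def meas(d):
    b=edge(d,list(range(122,210))+list(range(410,505)),(238,253),.02);r=edge(d,range(168,295),(154,171),.094)
    print('base',b,'rack',r,'q-90:',(r[0]-b[0]+90)%180-90)
if __name__=='__main__':meas(dict(np.load('pics/wrist11.npz')))
E
python3 m2.py
```

```text
base (np.float32(80.213104), 183) rack (np.float32(81.9706), 127) q-90: 1.7574921
```

Emit:
step_arm(steps=[[1,-2.9,0,1.8,1],[0,0,0,0,1],[0,0,0,0,1],[0,0,0,0,1]])

```text
t: 21.48
tool_pos: [0.662, 0.0722, 0.0468]
tcp_rot: [0.105, 0.994, 0.0, -0.001]
ft_force: [-9.0, 0.2, 9.1]
finger_gap: 0.159
grasp_force: 60.0
```

```bash
cat > go.py <<'E'
from m2 import *
from workcell import env,cams
s=env.state();d=dict(cams.camera_model('wrist'));d['im']=cams.camera('wrist');print(s['t'],s['tool_pos'],s['tcp_rot'],s['ft_force'])
meas(d)
E
python3 go.py
```

```text
21.475 [0.66196945 0.07215331 0.04677953] [ 1.04815409e-01  9.94490598e-01  1.31102077e-04 -1.47112470e-03] [-9.03411894  0.17918808  9.14876223]
base (np.float32(80.19229), 160) rack (np.float32(79.7849), 127) q-90: -0.4073944
```

Emit:
step_arm(steps=[[1,0.6,0,0,1],[0,0,0,0,1],[0,0,0,0,-1],[0,0,0,0,-1],[0,0,0,0,-1]])

```text
t: 22.15
tool_pos: [0.6634, 0.0713, 0.0456]
tcp_rot: [0.106, 0.994, 0.0, 0.0]
ft_force: [-0.4, 0.1, 0.1]
finger_gap: 0.797
grasp_force: 0.0
```

```bash
python3 go.py
```

```text
22.15 [0.66344863 0.0713479  0.0455618 ] [1.06023723e-01 9.94363601e-01 5.71539056e-06 1.80204527e-06] [-0.4429629   0.1339366   0.05855872]
base (np.float32(80.18942), 108) rack (np.float32(79.78049), 127) q-90: -0.40893555
```

Emit:
step_arm(steps=[[0,0,0,0,-1],[0,0,-40,0,-1],[0,0,-59,0,-1],[14.2,-53.1,0,0,1],[14.2,-53.1,0,0,1]])

```text
t: 22.82
tool_pos: [0.613, -0.0266, 0.1454]
tcp_rot: [0.105, 0.994, -0.0, 0.001]
ft_force: [-0.4, -1.2, -0.4]
finger_gap: 0.605
grasp_force: 0.0
```

Emit:
step_arm(steps=[[14.2,-53.1,0,0,1],[14.2,-53.1,0,0,1],[14.2,-53.1,0,0,1],[14.2,-53.1,0,0,1],[14.2,-53.1,0,0,1]])

```text
t: 23.45
tool_pos: [0.487, -0.2726, 0.1448]
tcp_rot: [0.106, 0.994, -0.0, 0.0]
ft_force: [1.3, -0.8, 0.6]
finger_gap: -0.002
grasp_force: 0.0
```

Emit:
step_arm(steps=[[14.2,-53.1,0,0,1],[0,0,0,9.8,1],[0,0,0,9.8,1],[0,0,0,9.8,1],[0,0,0,9.8,1]])

```text
t: 24.08
tool_pos: [0.4628, -0.3199, 0.1448]
tcp_rot: [0.436, 0.9, 0.0, 0.0]
ft_force: [-0.5, 0.3, 0.4]
finger_gap: 0.001
grasp_force: 0.0
```

Emit:
step_arm(steps=[[0,0,0,9.8,1],[0,0,0,9.8,1],[0,0,0,9.8,1],[0,0,0,9.8,1],[0,0,0,9.8,1]])

```text
t: 24.7
tool_pos: [0.4629, -0.3197, 0.1448]
tcp_rot: [0.77, 0.638, 0.0, 0.0]
ft_force: [-0.2, -0.1, -0.0]
finger_gap: 0.002
grasp_force: 0.0
```

Emit:
step_arm(steps=[[0,0,0,0,1],[0,0,0,0,1],[0,0,0,0,1]])

```text
t: 25.08
tool_pos: [0.4628, -0.3198, 0.1446]
tcp_rot: [0.767, 0.641, 0.0, -0.0]
ft_force: [-0.6, -0.2, 0.5]
finger_gap: -0.0
grasp_force: 0.0
```

```bash
python3 keys.py
```

```text
25.075 [ 0.46281842 -0.31984345  0.14460598] [ 7.67330412e-01  6.41251918e-01  7.59687715e-05 -9.86563583e-05] -0.00011060478653019313
blue [278.8  67.4] 1263 [ 0.4983 -0.2226  0.074 ]
green [255.5 187.5] 895 [ 0.4623 -0.3171  0.074 ]
yellow [243.3 234.1] 423 [ 0.4426 -0.3611  0.074 ]
```

Emit:
step_arm(steps=[[0,0,50,0,1],[0,0,48,0,1],[0,0,4,0,1],[0,0,0,0,1],[0,0,0,0,1]])

```text
t: 25.75
tool_pos: [0.4642, -0.3204, 0.0446]
tcp_rot: [0.768, 0.64, 0.001, 0.001]
ft_force: [0.8, -0.5, 0.4]
finger_gap: -0.002
grasp_force: 0.0
```

Emit:
step_arm(steps=[[0,0,5,0,1],[0,0,5,0,1],[0,0,0,0,1]])

```text
t: 26.12
tool_pos: [0.4636, -0.3203, 0.033]
tcp_rot: [0.768, 0.64, 0.0, 0.001]
ft_force: [1.4, -1.4, 4.1]
finger_gap: 0.003
grasp_force: 1.9
```

Emit:
step_arm(steps=[[0,0,3.5,0,1],[0,0,0,0,1],[0,0,0,0,1]])

```text
t: 26.5
tool_pos: [0.4636, -0.3204, 0.0304]
tcp_rot: [0.768, 0.64, 0.0, 0.001]
ft_force: [-0.6, -0.8, 13.6]
finger_gap: 0.001
grasp_force: 6.6
```

Emit:
step_arm(steps=[[0,0,-15,0,1],[0,0,-50,0,1],[-51.2,-9.4,0,0,1],[0,0,0,0,1],[0,0,0,0,1]])

```text
t: 27.12
tool_pos: [0.4436, -0.368, 0.0938]
tcp_rot: [0.768, 0.64, 0.0, -0.001]
ft_force: [-0.2, 0.0, 0.1]
finger_gap: 0.002
grasp_force: 0.0
```

Emit:
step_arm(steps=[[0,0,48,0,1],[0,0,4,0,1],[0,0,0,0,1],[0,0,0,0,1]])

```text
t: 27.62
tool_pos: [0.4455, -0.3685, 0.0436]
tcp_rot: [0.768, 0.641, 0.0, 0.001]
ft_force: [1.0, 0.4, -0.4]
finger_gap: -0.002
grasp_force: 0.0
```

Emit:
step_arm(steps=[[0,0,5,0,1],[0,0,5,0,1],[0,0,0,0,1]])

```text
t: 28.0
tool_pos: [0.4451, -0.3688, 0.0325]
tcp_rot: [0.768, 0.64, 0.0, 0.001]
ft_force: [2.3, -0.6, 4.5]
finger_gap: -0.005
grasp_force: 2.0
```

Emit:
step_arm(steps=[[0,0,3,0,1],[0,0,0,0,1],[0,0,0,0,1]])

```text
t: 28.38
tool_pos: [0.4452, -0.3689, 0.0304]
tcp_rot: [0.768, 0.64, 0.0, 0.001]
ft_force: [0.3, 0.2, 12.8]
finger_gap: 0.001
grasp_force: 6.4
```

Yellow is fully down. I'll lift clear and do a final check of the rack angle from the top camera.

Emit:
step_arm(steps=[[0,0,-15,0,1],[0,0,-50,0,1],[0,0,-55,0,1],[0,0,0,0,1],[0,0,0,0,1]])

```text
t: 29.0
tool_pos: [0.4435, -0.3685, 0.1489]
tcp_rot: [0.768, 0.64, -0.0, -0.0]
ft_force: [0.1, -0.3, -0.1]
finger_gap: -0.0
grasp_force: 0.0
```

```bash
python3 - <<'E'
from h import *
from workcell import cams,env
m=cams.camera_model('top');I=cams.camera('top');print(env.state()['ft_force'])
T=np.load('pics/top0.npy')
o=blob(I,(3,150,100),(12,255,255),(160,130,250,235));X=ray(m,o[0],.094);print('orange',o[0],o[1],X)
v=X[:2]-[.572,.0865];print('orange dir world',np.degrees(np.arctan2(v[1],v[0])),'expect ~80.2, r',np.hypot(*v))
# bystanders: compare with start
for n,lo,hi,bx in(('jar',(10,120,80),(25,255,255),(175,90,215,125)),('cap',(105,120,60),(130,255,255),(400,150,430,175)),('tip',(85,30,90),(105,150,255),(325,225,392,285))):
    print(n,blob(T,lo,hi,bx)[0].round(1),blob(I,lo,hi,bx)[0].round(1))
E
```

```text
[-0.20083625  0.27847321 -0.68982804]
orange [181.78494624 177.74193548] 93 [0.58088819 0.1251011  0.094     ]
orange dir world 77.03323553670933 expect ~80.2, r 0.039611172041250454
jar [193.1 106. ] [193.1 106.1]
cap [415.1 162.6] [415.1 162.5]
tip [358.8 255.5] [360.8 256.9]
```

```bash
python3 -c "
from workcell import sign_off
print(sign_off())"
```

```text
the job is handed in; nothing more can be done
None
```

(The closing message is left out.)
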